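# Lay the long film tube in the V-cradle and chock it

### The arm

A 6-joint arm with a two-finger parallel gripper is mounted at the origin on a cart in front of the work surface, level with it; the furniture and walls round the work are solid. World frame = base frame: x ahead of the robot, y to its left, z up, the work surface at z = 0. Lengths are in m, angles in rad, forces in N, time in s.
With the tool pointing down it reaches from about 0.425 to 0.95 m from the base axis. Payload 3.5 kg.
Tool frame: the origin (TCP) lies at the very end of the fingers, on their centre line; the grasp point (between the pads) lies 19 mm behind it; x points along the fingers, z is the direction in which the jaws open and shut, and the axes are right-handed (so a half turn about x gives the same grasp; the last joint's range is limited). The gripper opens to 85 mm and grips with 20 to 120 N. Pads are 22 mm wide; open, the fingers measure 114 mm over their backs; the gripper's body (76 mm by 85 mm) begins 54 mm behind the grasp point. The pads swing forward as they close: fully open they stand 13 mm farther back than shut.
Start: joints at [-1.378, 0.286, 1.577, -0, 1.279, -0.15], TCP at [0.227, -0.636, 0.231] pointing down, gripper open.
Joint ranges: [-2.77, 2.77], [-0.9, 2.22], [0.21, 2.48], [-1.53, 4.67], [0.24, 2.81], [-2.84, 2.84]. Speed limits (rad/s): [2.79, 2.79, 3.14, 3.14, 3.14, 3.14].

### API

Orientations are given as a unit quaternion [x, y, z, w].
In Python, from plant import ctrl, cams gives the robot as it stands.
- The arm moves only by the tool play_rows, never from a script. Its argument "rows" is a list of rows, each a list of 3 entries, a list of its own where there are three numbers: the opening in per cent of the stroke, from 0 (shut) to 100 (fully open), then the shift along the tool's x, y, z in units of 0.3 m (1.0 is 0.3 m), then the turn, a rotation vector about the tool's x, y, z in units of pi/2 rad (1.0 is pi/2 rad). A call has 1 to 10 rows; each row is the pose to reach, as a shift and turn from the pose commanded when the call began, along the tool's axes at that moment; what a row does not reach only later rows make up. A row lasts 1/12 s, in which the tool goes at most 41.7 mm and 7.16 degrees, less where a joint would pass 70% of its speed; a pose out of reach is approached as far as the arm can. A call with a number of a shift or a turn outside -1 to 1 is refused whole. A call with a gripper value outside its range is refused whole. The fingers move at their own pace and stop on an object; "force" is the grip in N (left out, the last holds). Time passes only in rows, so rows that repeat a pose let the fingers close. It gives the time, the measured TCP pose, the force and the opening at its end, in the units of the state.
- ctrl.get_state(): the state, without advancing time (a new reading comes with each control period).
- cams.read_camera(name): name is "scene" or "top" or "wrist"; returns a dict with "color" (480x640x3 uint8, red, green, blue), "fx", "fy", "cx", "cy" (pixels), "k1" (the pictures are not rectified: a ray, as slopes to the right and down, at radius r is drawn at 1 + k1 r^2 times it, then the intrinsics apply), "view" (4x4, takes a point from world to camera coordinates). Camera axes: x right, y down, z forward; pixel columns grow to the right and rows downward; lengths in m; the calibration is good to about 2 mm. A picture is of the moment at which its call begins. There is no depth.
- ctrl.sign_off(): hands the job in, once; it reports no verdict.
The state is a dict: "time": time; "qpos": joint angles; "dq": joint speeds; "joint_efforts": joint torques, N m; "eef_pos": TCP position; "tcp_rot": TCP orientation; "contact_force": force on the tool from outside, world axes, zero at the start; "wrist_torque": the same for the moment, N m; "opening": opening from 0.0 (shut) to 1.0 (fully open).
Only numpy, scipy, OpenCV 4.12 (cv2) and the standard library are available. Lean on these libraries where they do the work, as an engineer would, in place of code of your own. Each camera call takes 0.05 s, during which the arm holds its last target. There are 200 camera calls.

### The job

Lay the longer of the two cardboard tubes in the V of the wooden cradle, centred on both saddles, and let go of it. Then stand the wooden chock on the cradle's board at the low, open side of the V, square to the tube and midway between the saddles, and slide it up against the tube so that it cannot roll out. Leave the short tube, the stapler and the tape roll where they are.

Things in the scene. Friction and masses are not known exactly. Their poses are not given: they have to be found in the camera images.
- long_tube_center (a point): Centre of the long tube: rigid brown cardboard, white end plugs, 40 mm diameter, 180 mm long, about 130 g, lying on the left table (z = 0). Its y axis runs along the tube; x and z turn as it rolls. The point is on the axis at mid-length, 20 mm above the table. The short tube lies about 100 mm beside it, roughly parallel; which of them is nearer the cradle varies.
- short_tube_center (a point): Centre of the short tube, a bystander: the same cardboard tube and diameter (40 mm) but only 100 mm long; y axis along it. Not to be moved (more than 30 mm counts as disturbed).
- cradle: Fixed cradle: light wooden board 10 mm thick on the left table, with two darker wooden saddles that form one V along the cradle's y axis. Origin on the table under the V's axis, midway between the saddles. Board: x -125 to +50, y -75 to +75 mm. Saddles: 20 mm wide, centred at y = -60 and +60 mm; between them only the board. The low, open -x side faces the robot, within about 30 deg.
- cradle_seat (a point): Where the long tube's centre comes to rest in the V: on the V's axis midway between the saddles, 45 mm above the table, 35 mm above the board. Axes as the cradle's: y along the V, +x to the tall side (50 deg slope, top 50 mm above the table), -x to the low, open side (22 deg slope, ends at x = -16 mm, 30 mm above the table), z up.
- cradle_chock (a point): Where the chock's centre is when it stands on the board and its slope just touches the seated tube: 41 mm to -x of the seat point, 34 mm above the table. Axes as the cradle's; the chock's x axis is then parallel to x, either way round. The chock's foot then reaches under the tube, so lower it about 30 mm farther out to -x, onto the board, and slide it in along +x.
- chock_center (a point): Centre of the chock, 24 mm above its underside: brown wooden block standing on the right-hand desk (z = 0), alike on both sides, 48 mm high, about 120 g. Along x: foot 80 mm wide and 8 mm high, then 45 deg slopes on both sides up to a 30 mm wide upright neck from 34 mm up. Along y: 46 mm, with flat upright end faces; grip it by these from above.
- stapler_center (a point): Bystander: a red and black desk stapler 150 mm long, 52 mm high, near the robot on the left table. Point at its middle. Not to be moved.
- tape_roll_center (a point): Bystander: a roll of pale tape lying flat, 104 mm across, 25 mm high, beyond the cradle on the left table. Point at its middle. Not to be moved.

How it is judged:
On the way, in this order (a step that is already met when the one before it is completed fails the run):
1. the long tube lies in the V on both saddles, released (x of long_tube_center in the frame of cradle_seat between -0.008 and 0.008 m and y of long_tube_center in the frame of cradle_seat between -0.02 and 0.02 m and z of long_tube_center in the frame of cradle_seat between -0.008 and 0.008 m and angle between the y axis of long_tube_center and the y axis of cradle_seat, either way round below 0.15 rad and contact force between the fingers and long_tube below 0.5 N), for 0.2 s.
2. the chock stands against the tube on the open side, released (all of step 1 and x of chock_center in the frame of cradle_seat between -0.056 and -0.032 m and y of chock_center in the frame of cradle_seat between -0.02 and 0.02 m and z of chock_center in the frame of cradle_seat between -0.017 and -0.005 m and angle between the x axis of chock_center and the x axis of cradle_seat, either way round below 0.2 rad and angle between chock_center's own z axis and vertical below 0.12 rad and contact force between the fingers and chock below 0.5 N), for 0.2 s.
At the end, for the whole second after the job is handed in: Long tube in the V: 8 mm across and in height, 20 mm along, parallel within 8 deg. Chock upright (7 deg) on the board's low side, square within 11 deg, midway within 20 mm, its centre 32 to 56 mm from the V's axis (touching at 41: gap up to 15 mm). Both released, at rest (all of step 2 and linear speed of each of long_tube, chock below 0.02 m/s).
It fails at once if the short tube is disturbed (moved more than 30 mm) (distance of short_tube_center from where it was at the start of the episode above 0.03 m).
It fails at once if the stapler is disturbed (moved more than 30 mm) (distance of stapler_center from where it was at the start of the episode above 0.03 m).
It fails at once if the tape roll is disturbed (moved more than 30 mm) (distance of tape_roll_center from where it was at the start of the episode above 0.03 m).
It also fails if it takes over 61 s, if anything falls off the work surface, if the arm or the gripper's body presses on something with over 40 N, if the wrist force passes 120 N, or if a joint passes its speed limit or range.

## Working session

There is one attempt and no reset: what is moved stays moved. The work goes in short steps, Python scripts to look and compute and a tool call to move; the robot and the scene stay as the last step left them, time stands still between calls to the robot, and variables do not carry over. Pictures are saved under pics/ and viewed, about 8 in all and at most 12, crops included, and the job is handed in when it is done.

Besides the shell and the picture viewer there is one more tool, called after ">>>" as name(argument=value, ...), one argument or row to a line, values as JSON. play_rows: Moves the arm, as the interface text tells. Shifts and turns lie within -1 to 1; 1 stands for 0.3 m of shift or pi/2 rad of turn. Its arguments: {"type":"object","properties":{"rows":{"type":"array"},"force":{"type":"number"}},"required":["rows"]}

```bash
ls; mkdir -p pics
cat > h.py <<'E'
import numpy as np, cv2
from plant import ctrl, cams
from scipy.spatial.transform import Rotation as R
def ray(c,u,v):
    K=np.array([[c['fx'],0,c['cx']],[0,c['fy'],c['cy']],[0,0,1.]])
    d=np.array([(u-c['cx'])/c['fx'],(v-c['cy'])/c['fy']]); s=d.copy()
    for _ in range(20): s=d/(1+c['k1']*(s@s))
    V=np.array(c['view']); Rm=V[:3,:3]; o=-Rm.T@V[:3,3]
    return o, Rm.T@np.array([s[0],s[1],1])
def pt(c,u,v,z):
    o,d=ray(c,u,v); return o+d*(z-o[2])/d[2]
def px(c,p):
    V=np.array(c['view']); q=V[:3,:3]@np.array(p)+V[:3,3]; s=q[:2]/q[2]; s=s*(1+c['k1']*(s@s))
    return np.array([c['fx']*s[0]+c['cx'],c['fy']*s[1]+c['cy']])
def snap(n,f):
    c=cams.read_camera(n); cv2.imwrite('pics/'+f,cv2.cvtColor(c['color'],cv2.COLOR_RGB2BGR)); return c
def move(p,yaw):
    """shift/turn in tool units to reach p, tool down with jaw direction z-axis at world yaw"""
    s=ctrl.get_state(); r=R.from_quat(s['tcp_rot']); M=r.as_matrix()
    best=None
    for y in (yaw,yaw+np.pi):
        z=np.array([np.cos(y),np.sin(y),0]); x=np.array([0,0,-1.]); T=np.stack([x,np.cross(z,x),z],1)
        w=(r.inv()*R.from_matrix(T)).as_rotvec()
        if best is None or np.linalg.norm(w)<np.linalg.norm(best): best=w
    print('shift',np.round(M.T@(np.array(p)-s['eef_pos'])/.3,3),'turn',np.round(best/(np.pi/2),3))
E
python3 - <<'E'
from h import *
a=snap('top','t0.png'); b=snap('scene','s0.png')
for c in(a,b): print(np.round(np.linalg.inv(c['view']),3)[:3],c['fx'],c['k1'])
s=ctrl.get_state(); print(s['time'],s['tcp_rot'],s['contact_force'],R.from_quat(s['tcp_rot']).as_matrix().round(2))
E
```

```text
pics
[[ 0.021 -0.994  0.11   0.442]
 [-1.    -0.022 -0.008  0.166]
 [ 0.011 -0.11  -0.994  1.031]] 524.778333223 -0.04696514236551414
[[-0.78  -0.391  0.489  0.007]
 [-0.626  0.479 -0.616  0.848]
 [ 0.007 -0.786 -0.618  0.734]] 538.3989820727561 -0.12548313801536945
0.1 [ 0.4079226   0.57847847 -0.40687053  0.57742374] [0.59185424 0.1690624  0.13858421] [[-0.    0.94  0.34]
 [ 0.    0.34 -0.94]
 [-1.    0.   -0.  ]]
```

View pics/t0.png

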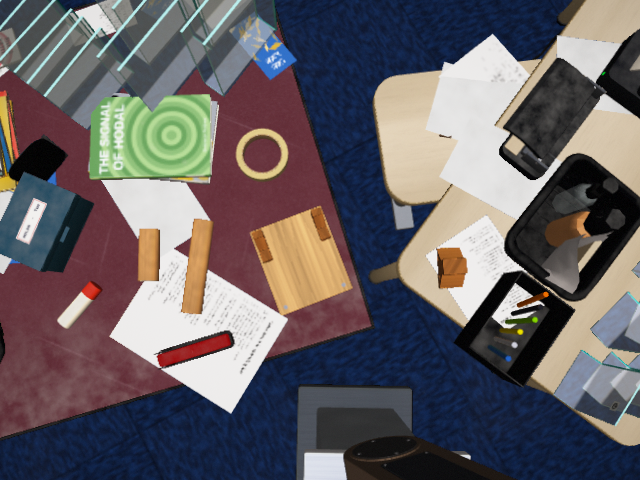

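View pics/s0.png

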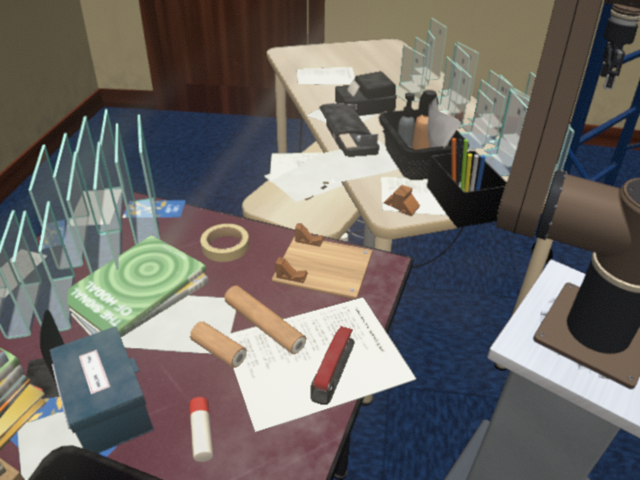

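Top view: long tube from (203,220) to (190,313), short tube at (148,254), cradle board corners near (251,233), (326,207), (352,287) and (280,314) with saddles at (262,246) and (321,222). The chock is at (452,267), with a pen tray close to it at (510,320). The scene view agrees.

Run:
```python
from h import *
c=cams.read_camera('top'); h=cv2.cvtColor(c['color'],cv2.COLOR_RGB2HSV)
for p in [(197,267),(148,254),(262,246),(300,260),(452,267),(230,200),(240,290)]: print(p,h[p[1],p[0]])
m=((h[...,0]>5)&(h[...,0]<25)&(h[...,1]>85)&(h[...,2]>80)).astype('uint8')
m=cv2.morphologyEx(m,cv2.MORPH_OPEN,np.ones((3,3)))
n,l,st,ce=cv2.connectedComponentsWithStats(m)
for i in range(1,n):
    x,y,w,hh,A=st[i]
    if A<300 or not(100<x<480) : continue
    k,_=cv2.findContours((l==i).astype('uint8'),cv2.RETR_EXTERNAL,cv2.CHAIN_APPROX_NONE)
    r=cv2.minAreaRect(k[0]); z=.02 if A<5000 else .01
    if x>400:z=.024
    q=np.array([pt(c,*b,z)[:2] for b in cv2.boxPoints(r)])
    print(st[i],'c',pt(c,*r[0],z).round(4),'edges',np.linalg.norm(q[1]-q[0]).round(3),np.linalg.norm(q[2]-q[1]).round(3),'yaw',np.degrees(np.arctan2(*(q[1]-q[0])[::-1])).round(1),'\n',q.round(3).tolist())
```

```text
(197, 267) [ 16 142 215]
(148, 254) [ 15 142 210]
(262, 246) [ 13 198 156]
(300, 260) [ 17 128 197]
(452, 267) [ 13 182 157]
(230, 200) [175 125 104]
(240, 290) [174   6 220]
[ 236  128   53   54 1163] c [0.7214 0.2545 0.02  ] edges 0.103 0.108 yaw -88.7 
 [[0.774, 0.308], [0.777, 0.205], [0.669, 0.202], [0.667, 0.304]]
[ 250  206  103  109 6939] c [0.5151 0.1738 0.01  ] edges 0.153 0.177 yaw -67.4 
 [[0.568, 0.278], [0.627, 0.137], [0.463, 0.071], [0.406, 0.21]]
[ 182  219   32   95 1910] c [0.4979 0.3727 0.02  ] edges 0.182 0.041 yaw -5.0 
 [[0.41, 0.401], [0.592, 0.385], [0.587, 0.344], [0.406, 0.361]]
[ 138  229   22   52 1097] c [0.5185 0.4679 0.02  ] edges 0.041 0.099 yaw -88.7 
 [[0.568, 0.491], [0.569, 0.45], [0.47, 0.445], [0.469, 0.486]]
[438 248  29  41 931] c [ 0.5064 -0.1204  0.024 ] edges 0.054 0.077 yaw -85.5 
 [[0.543, -0.092], [0.547, -0.146], [0.47, -0.149], [0.466, -0.096]]
[375 262  26  19 324] c [0.4955 0.0061 0.02  ] edges 0.051 0.028 yaw -74.8 
 [[0.502, 0.034], [0.516, -0.015], [0.489, -0.022], [0.475, 0.027]]
```

>>> play_rows(
  rows=[
    [100,[-0.6,0,0],[0,0,0]],
    [100,[-0.6,0,0],[0,0,0]],
    [100,[-0.6,0,0],[0,0,0]],
    [100,[-0.6,0,0],[0,0,0]],
    [100,[-0.6,0,0],[0,0,0]],
  ],
  force=40,
)

```text
time: 0.57
eef_pos: [0.2272, -0.6368, 0.4203]
tcp_rot: [0.404, 0.575, -0.41, 0.581]
contact_force: [0.1, -0.1, 2.6]
opening: 1.0
```

>>> play_rows(
  rows=[
    [100,[0,0.95,-0.7],[0,0,0]],
    [100,[0,0.95,-0.7],[0,0,0]],
    [100,[0,0.95,-0.7],[0,0,0]],
    [100,[0,0.95,-0.7],[0,0,0]],
    [100,[0,0.95,-0.7],[0,0,0]],
    [100,[0,0.95,-0.7],[0,0,0]],
    [100,[0,0.95,-0.7],[0,0,0]],
    [100,[0,0.95,-0.7],[0,0,0]],
    [100,[0,0.95,-0.7],[0,0,0]],
    [100,[0,0.95,-0.7],[0,0,0]],
  ],
)

```text
time: 1.4
eef_pos: [0.4267, -0.3384, 0.4111]
tcp_rot: [0.406, 0.579, -0.405, 0.579]
contact_force: [0.5, 0.1, -0.4]
opening: 1.004
```

Run:
```python
from h import *
s=ctrl.get_state();print(s['time'],s['eef_pos'],s['qpos'])
move([.49,-.06,.30],np.radians(85)); move([.498,.373,.20],np.radians(85))
```

```text
1.4 [ 0.42670244 -0.33840539  0.41109248] [-8.57555945e-01 -8.42015751e-02  1.65628761e+00  1.51381469e-03
  1.56995561e+00  3.64900287e-01]
shift [ 0.372  0.515 -0.8  ] turn [ 0.277 -0.001 -0.001]
shift [ 0.707  1.032 -2.147] turn [ 0.277 -0.001 -0.001]
```

>>> play_rows(
  rows=[
    [100,[0.37,0.515,-0.8],[-0.79,0,0]],
    [100,[0.37,0.515,-0.8],[-0.79,0,0]],
    [100,[0.37,0.515,-0.8],[-0.79,0,0]],
    [100,[0.37,0.515,-0.8],[-0.79,0,0]],
    [100,[0.37,0.515,-0.8],[-0.79,0,0]],
    [100,[0.37,0.515,-0.8],[-0.79,0,0]],
    [100,[0.37,0.515,-0.8],[-0.79,0,0]],
    [100,[0.37,0.515,-0.8],[-0.79,0,0]],
    [100,[0.37,0.515,-0.8],[-0.79,0,0]],
    [100,[0.37,0.515,-0.8],[-0.79,0,0]],
  ],
)

```text
time: 2.23
eef_pos: [0.4891, -0.0634, 0.2987]
tcp_rot: [-0.007, 0.708, 0.008, 0.706]
contact_force: [-0.4, -0.2, 0.2]
opening: 1.006
```

Run:
```python
from h import *
s=ctrl.get_state();print(s['time'],s['eef_pos'],s['qpos'])
c=snap('wrist','w1.png')
print(np.linalg.inv(c['view'])[:3].round(3),c['fx'])
move([.48,.20,.30],np.radians(85))
```

```text
2.2333 [ 0.48910959 -0.06340554  0.29868171] [-3.34696305e-01 -1.69472592e-01  1.93138257e+00 -5.03551011e-04
  1.38228837e+00 -3.55612628e-01]
[[ 1.     0.021  0.005  0.487]
 [ 0.022 -0.95  -0.312  0.017]
 [-0.002  0.312 -0.95   0.442]] 421.95725772460906
shift [-0.003  0.881 -0.01 ] turn [-0.93  -0.001 -0.001]
```

View pics/w1.png

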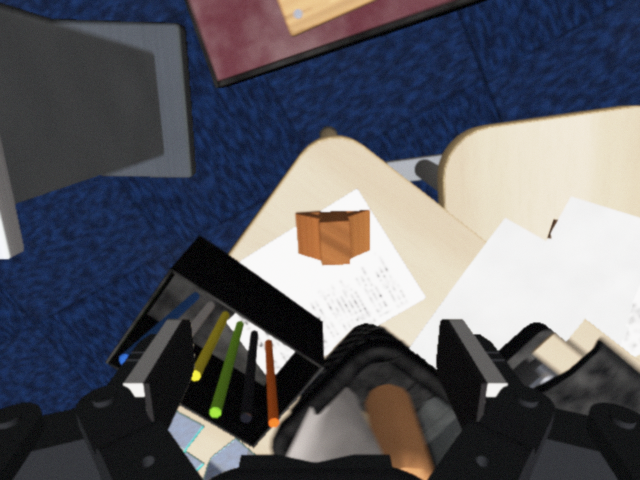

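>>> play_rows(
  rows=[
    [100,[0,0.88,0],[-0.78,0,0]],
    [100,[0,0.88,0],[-0.78,0,0]],
    [100,[0,0.88,0],[-0.78,0,0]],
    [100,[0,0.88,0],[-0.78,0,0]],
    [100,[0,0.88,0],[-0.78,0,0]],
    [100,[0,0.88,0],[-0.78,0,0]],
    [100,[0,0.88,0],[-0.78,0,0]],
    [100,[0,0.88,0],[-0.78,0,0]],
    [100,[0,0.88,0],[-0.78,0,0]],
    [100,[0,0.88,0],[-0.78,0,0]],
  ],
)

```text
time: 3.12
eef_pos: [0.4863, 0.1996, 0.2997]
tcp_rot: [-0.411, 0.575, 0.411, 0.575]
contact_force: [-0.8, -0.2, 0.1]
opening: 0.998
```

Run:
```python
from h import *
s=ctrl.get_state();print(s['time'],s['eef_pos'],s['qpos'])
move([.498,.373,.18],np.radians(85))
c=cams.read_camera('wrist') if 0 else None
im=cv2.imread('pics/w1.png')
```

```text
3.1167 [0.48630112 0.19960964 0.29970181] [ 1.96548479e-01 -9.32098250e-02  1.86122022e+00 -4.13387944e-04
  1.37444605e+00 -1.04508021e+00]
shift [0.399 0.15  0.56 ] turn [-0.154 -0.    -0.   ]
```

>>> play_rows(
  rows=[
    [100,[0.4,0.15,0.56],[-0.154,0,0]],
    [100,[0.4,0.15,0.56],[-0.154,0,0]],
    [100,[0.4,0.15,0.56],[-0.154,0,0]],
    [100,[0.4,0.15,0.56],[-0.154,0,0]],
    [100,[0.4,0.15,0.56],[-0.154,0,0]],
    [100,[0.4,0.15,0.56],[-0.154,0,0]],
    [100,[0.4,0.15,0.56],[-0.154,0,0]],
    [100,[0.4,0.15,0.56],[-0.154,0,0]],
  ],
)

```text
time: 3.78
eef_pos: [0.499, 0.3725, 0.1801]
tcp_rot: [-0.477, 0.523, 0.476, 0.522]
contact_force: [0.8, -0.2, -0.0]
opening: 1.002
```

Run:
```python
from h import *
s=ctrl.get_state();print(s['time'],s['eef_pos'],s['qpos'])
c=snap('wrist','w2.png')
o=np.linalg.inv(c['view'])[:3].round(3);print(o)
h=cv2.cvtColor(c['color'],cv2.COLOR_RGB2HSV)
m=((h[...,0]>5)&(h[...,0]<25)&(h[...,1]>85)&(h[...,2]>80)).astype('uint8')
n,l,st,ce=cv2.connectedComponentsWithStats(m)
for i in range(1,n):
    if st[i][4]<800: continue
    k,_=cv2.findContours((l==i).astype('uint8'),cv2.RETR_EXTERNAL,cv2.CHAIN_APPROX_NONE)
    q=np.array([pt(c,*b[0],.02)[:2] for b in k[0]]); r=cv2.minAreaRect(q.astype('float32')); print(st[i],r)
    b=cv2.boxPoints(r);print(b.tolist())
```

```text
3.7833 [0.49897197 0.37254115 0.18014709] [ 4.78852910e-01  2.18518946e-01  1.75497980e+00 -7.31401069e-04
  1.16874732e+00 -9.99461645e-01]
[[ 0.091  0.946  0.311  0.418]
 [ 0.996 -0.086 -0.03   0.381]
 [-0.001  0.313 -0.95   0.323]]
[  288    85    57   252 13144] ((0.5050162076950073, 0.3737727105617523), (0.04039052873849869, 0.1926015019416809), 84.8942642211914)
[[0.40730029344558716, 0.36222776770591736], [0.5991376042366028, 0.3450873792171478], [0.6027321219444275, 0.3853176534175873], [0.41089481115341187, 0.4024580419063568]]
[    0   107   208   309 34999] ((0.5321518182754517, 0.17149698734283447), (0.19548308849334717, 0.18538407981395721), 22.350021362304688)
[[0.40650540590286255, 0.22005824744701385], [0.47700023651123047, 0.04860059171915054], [0.6577982306480408, 0.12293572723865509], [0.5873034000396729, 0.294393390417099]]
[ 417  158   59  142 7236] ((0.5228369832038879, 0.4709022045135498), (0.11035358905792236, 0.04065068066120148), 2.2525720596313477)
[[0.466903954744339, 0.48904311656951904], [0.4685017168521881, 0.4484238624572754], [0.5787700414657593, 0.45276129245758057], [0.5771722793579102, 0.4933805465698242]]
[ 170  403  100   52 1972] ((0.6819032430648804, 0.27616164088249207), (0.09022203087806702, 0.043921515345573425), 67.86155700683594)
[[0.6445616483688354, 0.24265219271183014], [0.6852450370788574, 0.22610057890415192], [0.7192448377609253, 0.3096711039543152], [0.6785614490509033, 0.3262227177619934]]
```

View pics/w2.png

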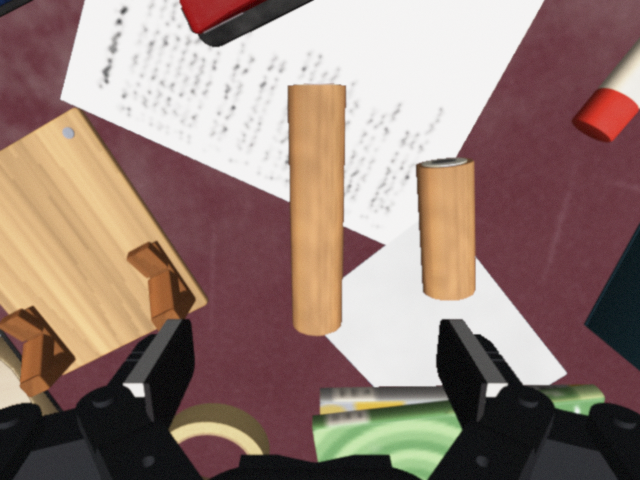

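The long tube fills (290–343, 85–333), midway between the fingers. The cradle board's +y corners are at (80,110) and (205,302). Descending to grip.

>>> play_rows(
  rows=[
    [100,[0.4,0,0.004],[0,0,0]],
    [100,[0.4,0,0.004],[0,0,0]],
    [100,[0.4,0,0.004],[0,0,0]],
    [100,[0.5,0,0.004],[0,0,0]],
    [100,[0.586,0,0.004],[0,0,0]],
    [100,[0.586,0,0.004],[0,0,0]],
    [100,[0.586,0,0.004],[0,0,0]],
  ],
)

```text
time: 4.42
eef_pos: [0.4991, 0.3733, 0.0051]
tcp_rot: [-0.476, 0.523, 0.476, 0.522]
contact_force: [0.6, 0.3, 1.0]
opening: 1.002
```

>>> play_rows(
  rows=[
    [20,[0,0,0],[0,0,0]],
    [20,[0,0,0],[0,0,0]],
    [20,[0,0,0],[0,0,0]],
    [20,[0,0,0],[0,0,0]],
    [20,[0,0,0],[0,0,0]],
    [20,[0,0,0],[0,0,0]],
    [20,[0,0,0],[0,0,0]],
    [20,[0,0,0],[0,0,0]],
  ],
  force=40,
)

```text
time: 5.08
eef_pos: [0.5001, 0.3751, 0.0071]
tcp_rot: [-0.477, 0.521, 0.476, 0.523]
contact_force: [0.0, -0.9, 7.2]
opening: 0.45
```

>>> play_rows(
  rows=[
    [20,[-0.3,0,0],[0,0,0]],
    [20,[-0.3,0,0],[0,0,0]],
    [20,[-0.5,0,0],[0,0,0]],
    [20,[-0.5,0,0],[0,0,0]],
    [20,[-0.5,0,0],[0,0,0]],
  ],
)

```text
time: 5.5
eef_pos: [0.5025, 0.3768, 0.1636]
tcp_rot: [-0.478, 0.517, 0.476, 0.527]
contact_force: [1.5, 1.5, -1.0]
opening: 0.451
```

Run:
```python
from h import *
s=ctrl.get_state();print(s['time'],s['eef_pos'],s['opening'],s['contact_force'])
c=snap('wrist','w3.png')
def ang(a,b): d=b-a; return np.degrees(np.arctan2(d[1],d[0])),np.linalg.norm(d)
# cradle corners from w2 geometry need w2 camera: use top again
t=snap('top','t1.png'); h=cv2.cvtColor(t['color'],cv2.COLOR_RGB2HSV)
m=((h[...,0]>5)&(h[...,0]<25)&(h[...,1]>85)&(h[...,2]>170)).astype('uint8')
m=cv2.morphologyEx(m,cv2.MORPH_CLOSE,np.ones((5,5)))
n,l,st,ce=cv2.connectedComponentsWithStats(m); 
i=l[260,300]; k,_=cv2.findContours((l==i).astype('uint8'),cv2.RETR_EXTERNAL,cv2.CHAIN_APPROX_NONE)
q=np.array([pt(t,*b[0],.01)[:2] for b in k[0]]); r=cv2.minAreaRect(q.astype('float32')); print(st[i],r,cv2.boxPoints(r).tolist())
```

```text
5.5 [0.50248675 0.37683331 0.16364757] 0.4514875465060804 [ 1.45436469  1.4719967  -0.99288516]
[ 250  206  103  109 6833] ((0.5158770680427551, 0.17383918166160583), (0.1753881722688675, 0.15033060312271118), 22.228403091430664) [[0.40626510977745056, 0.21024377644062042], [0.46313512325286865, 0.07108528167009354], [0.6254889965057373, 0.13743458688259125], [0.5686190128326416, 0.27659308910369873]]
```

View pics/w3.png

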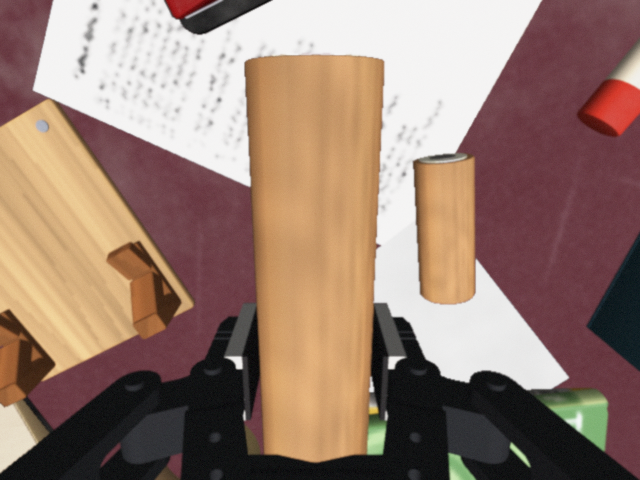

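The tube is held level between the pads, and the short tube and cradle haven't moved. The cradle board's fit matches its known size (175 x 150 mm, yaw 22.2°).

Run:
```python
from h import *
move([.5506,.188,.14],np.radians(22.2))
```

```text
shift [ 0.053 -0.227 -0.605] turn [0.696 0.002 0.001]
```

>>> play_rows(
  rows=[
    [20,[0.05,-0.227,-0.605],[0.696,0,0]],
    [20,[0.05,-0.227,-0.605],[0.696,0,0]],
    [20,[0.05,-0.227,-0.605],[0.696,0,0]],
    [20,[0.05,-0.227,-0.605],[0.696,0,0]],
    [20,[0.05,-0.227,-0.605],[0.696,0,0]],
    [20,[0.05,-0.227,-0.605],[0.696,0,0]],
    [20,[0.05,-0.227,-0.605],[0.696,0,0]],
    [20,[0.05,-0.227,-0.605],[0.696,0,0]],
    [20,[0.05,-0.227,-0.605],[0.696,0,0]],
    [20,[0.05,-0.227,-0.605],[0.696,0,0]],
  ],
)

```text
time: 6.43
eef_pos: [0.548, 0.1871, 0.1363]
tcp_rot: [-0.135, 0.696, 0.135, 0.692]
contact_force: [-0.1, 0.3, -1.0]
opening: 0.454
```

Run:
```python
from h import *
c=snap('wrist','w4.png')
s=ctrl.get_state();print(s['time'],s['eef_pos'],s['opening'],s['contact_force'])
M=R.from_quat(s['tcp_rot']).as_matrix();print(M.round(3))
move([.5506,.188,.05],np.radians(22.2));move([.5506,.188,.033],np.radians(22.2))
```

```text
6.4833 [0.54820704 0.18722938 0.13669146] 0.4554124983899712 [ 0.50528219 -0.47446959 -1.27121113]
[[-0.005 -0.379  0.925]
 [-0.001  0.925  0.379]
 [-1.     0.001 -0.005]]
shift [ 0.289 -0.001  0.01 ] turn [ 0.001 -0.003 -0.001]
shift [ 0.346 -0.001  0.01 ] turn [ 0.001 -0.003 -0.001]
```

View pics/w4.png

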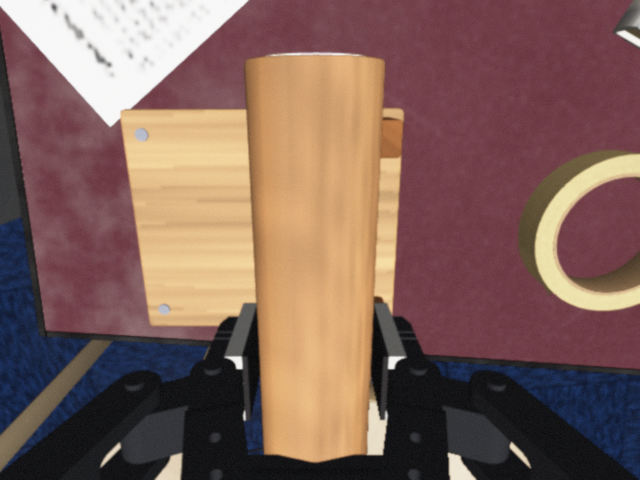

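The held tube is parallel to the board's edges and over the saddles. Lowering it.

>>> play_rows(
  rows=[
    [20,[0.12,0,0.01],[0,0,0]],
    [20,[0.24,0,0.01],[0,0,0]],
    [20,[0.29,0,0.01],[0,0,0]],
    [20,[0.31,0,0.01],[0,0,0]],
    [20,[0.325,0,0.01],[0,0,0]],
    [20,[0.34,0,0.01],[0,0,0]],
    [20,[0.34,0,0.01],[0,0,0]],
    [20,[0.34,0,0.01],[0,0,0]],
  ],
)

```text
time: 7.15
eef_pos: [0.5537, 0.1889, 0.0387]
tcp_rot: [-0.136, 0.693, 0.136, 0.695]
contact_force: [0.4, -1.2, -0.9]
opening: 0.453
```

>>> play_rows(
  rows=[
    [20,[0.007,0,-0.008],[0,0,0]],
    [20,[0.013,0,-0.008],[0,0,0]],
    [20,[0.018,0,-0.008],[0,0,0]],
    [20,[0.018,0,-0.008],[0,0,0]],
  ],
)

```text
time: 7.48
eef_pos: [0.5508, 0.1879, 0.0326]
tcp_rot: [-0.136, 0.694, 0.136, 0.694]
contact_force: [-0.0, 1.1, -0.3]
opening: 0.456
```

>>> play_rows(
  rows=[
    [55,[0.003,0,0],[0,0,0]],
    [65,[0.003,0,0],[0,0,0]],
    [80,[0.003,0,0],[0,0,0]],
    [100,[0.003,0,0],[0,0,0]],
    [100,[0.003,0,0],[0,0,0]],
    [100,[0.003,0,0],[0,0,0]],
    [100,[0.003,0,0],[0,0,0]],
  ],
)

```text
time: 8.07
eef_pos: [0.5506, 0.1878, 0.0313]
tcp_rot: [-0.136, 0.694, 0.136, 0.694]
contact_force: [-0.5, 0.4, 0.1]
opening: 0.999
```

>>> play_rows(
  rows=[
    [100,[-0.1,0,0],[0,0,0]],
    [100,[-0.2,0,0],[0,0,0]],
    [100,[-0.3,0,0],[0,0,0]],
    [100,[-0.8,0,0],[0,0,0]],
    [100,[-0.8,0,0],[0,0,0]],
    [100,[-0.8,0,0],[0,0,0]],
    [100,[-0.8,0,0],[0,0,0]],
    [100,[-0.8,0,0],[0,0,0]],
    [100,[-0.8,0,0],[0,0,0]],
  ],
)

```text
time: 8.82
eef_pos: [0.5515, 0.188, 0.2738]
tcp_rot: [-0.136, 0.692, 0.136, 0.696]
contact_force: [-0.8, 0.7, -1.2]
opening: 1.001
```

Run:
```python
from h import *
c=snap('wrist','w5.png')
s=ctrl.get_state();print(s['time'],s['eef_pos'],s['opening'],s['qpos'])
M=R.from_quat(s['tcp_rot']).as_matrix();print(M.round(3))
move([.49,-.04,.20],np.radians(88)); move([.49,-.04,.20],np.radians(-90))
# chock axes from w1-type view are taken later; top estimate of tube
```

```text
8.8667 [0.55034414 0.18778313 0.27114212] 1.0019170467755534 [ 1.54423972e-01  5.24112998e-02  1.76957011e+00 -1.62697685e-06
  1.31938348e+00 -2.32360917e-01]
[[ 0.    -0.377  0.926]
 [ 0.     0.926  0.377]
 [-1.    -0.     0.   ]]
shift [ 0.237 -0.627 -0.473] turn [-0.732  0.     0.   ]
shift [ 0.237 -0.627 -0.473] turn [-0.754  0.     0.   ]
```

View pics/w5.png

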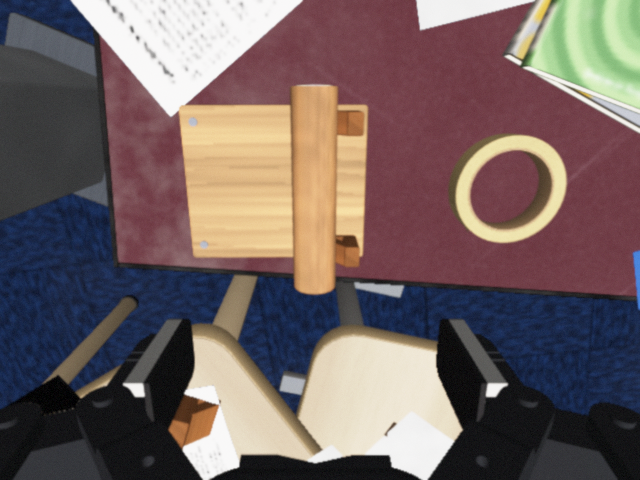

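Tube rests in the V on both saddles: it spans (314,85)–(314,291), with the board at rows 104–257. The fingers are clear, so next is the chock.

>>> play_rows(
  rows=[
    [100,[0,-0.894,-0.523],[-0.73,0,0]],
    [100,[0,-0.894,-0.523],[-0.73,0,0]],
    [100,[0,-0.894,-0.523],[-0.73,0,0]],
    [100,[0,-0.894,-0.523],[-0.73,0,0]],
    [100,[0,-0.894,-0.523],[-0.73,0,0]],
    [100,[0.1,-0.894,-0.523],[-0.73,0,0]],
    [100,[0.2,-0.894,-0.523],[-0.73,0,0]],
    [100,[0.23,-0.894,-0.523],[-0.73,0,0]],
    [100,[0.23,-0.894,-0.523],[-0.73,0,0]],
    [100,[0.23,-0.894,-0.523],[-0.73,0,0]],
  ],
)

```text
time: 9.7
eef_pos: [0.502, -0.1216, 0.1948]
tcp_rot: [-0.487, 0.511, 0.495, 0.507]
contact_force: [-0.3, 0.4, 0.2]
opening: 0.995
```

Run:
```python
from h import *
c=snap('wrist','w6.png')
np.save('w6.npy',{k:c[k] for k in c if k!='color'},allow_pickle=True)
s=ctrl.get_state();print(s['time'],s['eef_pos'],s['opening'],s['qpos'])
h=cv2.cvtColor(c['color'],cv2.COLOR_RGB2HSV)
m=((h[...,0]>5)&(h[...,0]<20)&(h[...,1]>150)&(h[...,2]>80)).astype('uint8')
n,l,st,ce=cv2.connectedComponentsWithStats(m)
for i in range(1,n):
    if st[i][4]<800: continue
    k,_=cv2.findContours((l==i).astype('uint8'),cv2.RETR_EXTERNAL,cv2.CHAIN_APPROX_NONE)
    a=cv2.approxPolyDP(k[0],4,True)[:,0]; print(st[i]); 
    for u in a: print(u,pt(c,*u,.008).round(3)[:2],pt(c,*u,.048).round(3)[:2])
t=cams.read_camera('top'); h=cv2.cvtColor(t['color'],cv2.COLOR_RGB2HSV)
```

```text
9.75 [ 0.50305164 -0.12048909  0.19651464] 1.0014973704497698 [-4.31311977e-01 -2.57540756e-02  1.98778004e+00 -2.03894759e-04
  1.19010073e+00 -1.96935736e+00]
[  29  127  112   79 2184]
[140 130] [ 0.436 -0.25 ] [ 0.435 -0.234]
[128 130] [ 0.436 -0.259] [ 0.434 -0.242]
[ 32 186] [ 0.476 -0.341] [ 0.469 -0.314]
[ 32 200] [ 0.487 -0.343] [ 0.479 -0.316]
[ 49 204] [ 0.491 -0.331] [ 0.482 -0.305]
[137 138] [ 0.442 -0.253] [ 0.44  -0.237]
[ 288  165   65   99 5314]
[342 165] [ 0.468 -0.098] [ 0.462 -0.1  ]
[288 172] [ 0.472 -0.14 ] [ 0.466 -0.138]
[290 210] [ 0.502 -0.14 ] [ 0.492 -0.138]
[307 210] [ 0.503 -0.127] [ 0.493 -0.126]
[289 217] [ 0.508 -0.141] [ 0.498 -0.139]
[300 263] [ 0.548 -0.134] [ 0.533 -0.132]
[351 258] [ 0.545 -0.092] [ 0.53  -0.095]
[348 206] [ 0.5   -0.094] [ 0.491 -0.097]
[308 210] [ 0.503 -0.126] [ 0.493 -0.125]
[347 204] [ 0.499 -0.094] [ 0.49  -0.097]
```

View pics/w6.png

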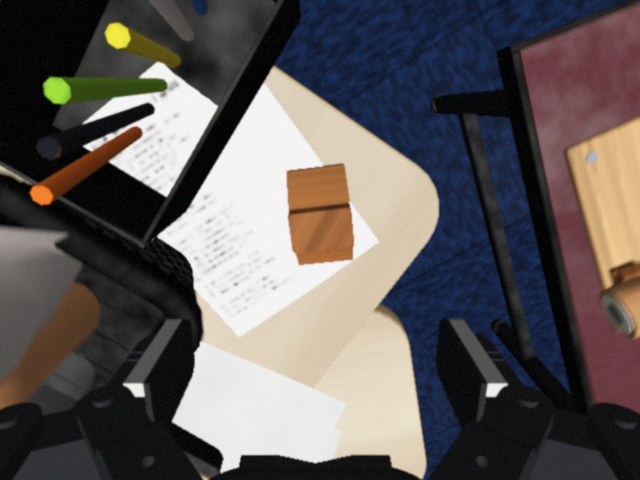

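Chock at (288–352, 165–263), neck running across it: centre about (0.508, -0.116), yaw about 5°. The pen tray and bin rim are to its left, so I'm checking clearance before going down.

Run:
```python
from h import *
c=cams.read_camera('top'); w=np.load('w6.npy',allow_pickle=True).item()
for z in(0,.1,.15): print(z,'bin',pt(c,507,243,z)[:2].round(3),'tray',pt(c,510,273,z)[:2].round(3),pt(c,480,305,z)[:2].round(3),'w6 bin',pt(w,200,300,z)[:2].round(3),'tray corner',pt(w,150,240,z)[:2].round(3),'tray edge',pt(w,225,130,z)[:2].round(3))
move([.508,-.116,.06],np.radians(94.8)); move([.508,-.116,.006],np.radians(94.8))
```

```text
0 bin [ 0.559 -0.237] tray [ 0.499 -0.242] [ 0.435 -0.181] w6 bin [ 0.582 -0.224] tray corner [ 0.526 -0.259] tray edge [ 0.439 -0.188]
0.1 bin [ 0.547 -0.198] tray [ 0.494 -0.203] [ 0.436 -0.147] w6 bin [ 0.535 -0.193] tray corner [ 0.495 -0.218] tray edge [ 0.434 -0.167]
0.15 bin [ 0.542 -0.179] tray [ 0.491 -0.183] [ 0.436 -0.131] w6 bin [ 0.512 -0.177] tray corner [ 0.48  -0.197] tray edge [ 0.432 -0.157]
shift [ 0.465 -0.011  0.011] turn [-0.079  0.001 -0.003]
shift [ 0.645 -0.012  0.011] turn [-0.079  0.001 -0.003]
```

>>> play_rows(
  rows=[
    [82,[0.05,-0.011,0.011],[-0.079,0,0]],
    [82,[0.15,-0.011,0.011],[-0.079,0,0]],
    [82,[0.28,-0.011,0.011],[-0.079,0,0]],
    [82,[0.4,-0.011,0.011],[-0.079,0,0]],
    [82,[0.5,-0.011,0.011],[-0.079,0,0]],
    [82,[0.58,-0.011,0.011],[-0.079,0,0]],
    [82,[0.62,-0.011,0.011],[-0.079,0,0]],
    [82,[0.635,-0.011,0.011],[-0.079,0,0]],
    [82,[0.635,-0.011,0.011],[-0.079,0,0]],
    [82,[0.635,-0.011,0.011],[-0.079,0,0]],
  ],
)

```text
time: 10.68
eef_pos: [0.511, -0.1168, 0.0131]
tcp_rot: [0.522, -0.478, -0.52, -0.478]
contact_force: [-0.3, 0.2, 0.1]
opening: 0.82
```

>>> play_rows(
  rows=[
    [30,[0,0,0],[0,0,0]],
    [30,[0,0,0],[0,0,0]],
    [30,[0,0,0],[0,0,0]],
    [30,[0,0,0],[0,0,0]],
    [30,[0,0,0],[0,0,0]],
    [30,[0,0,0],[0,0,0]],
    [30,[0,0,0],[0,0,0]],
  ],
  force=40,
)

```text
time: 11.27
eef_pos: [0.5113, -0.1172, 0.0136]
tcp_rot: [0.522, -0.477, -0.52, -0.478]
contact_force: [-0.2, 0.6, 6.7]
opening: 0.535
```

Run:
```python
from h import *
s=ctrl.get_state();print(s['time'],s['eef_pos'],s['opening'],s['qpos'])
print(R.from_quat(s['tcp_rot']).as_matrix().round(3))
```

```text
11.2667 [ 0.51130753 -0.11717881  0.01364463] 0.5350069670005084 [-4.18933499e-01  2.51371733e-01  2.07220305e+00  2.61287044e-04
  8.14620255e-01 -2.07646601e+00]
[[ 0.003 -0.996 -0.086]
 [-0.001 -0.086  0.996]
 [-1.    -0.003 -0.001]]
```

>>> play_rows(
  rows=[
    [30,[-0.1,0,0],[0,0,0]],
    [30,[-0.2,0,0],[0,0,0]],
    [30,[-0.33,0,0],[0,0,0]],
    [30,[-0.46,0,0],[0,0,0]],
    [30,[-0.5,0,0],[0,0,0]],
    [30,[-0.5,0,0],[0,0,0]],
  ],
)

```text
time: 11.77
eef_pos: [0.5124, -0.1177, 0.1664]
tcp_rot: [0.524, -0.477, -0.518, -0.479]
contact_force: [1.6, -0.2, -2.2]
opening: 0.532
```

Run:
```python
from h import *
s=ctrl.get_state();print(s['time'],s['eef_pos'],s['opening'],s['qpos'],s['contact_force'])
u=np.array([np.cos(np.radians(22.2)),np.sin(np.radians(22.2)),0])
move(np.array([.5506,.188,.14])-.077*u,np.radians(112.2))
```

```text
11.7667 [ 0.51236594 -0.11769589  0.16644746] 0.5316593174262176 [-4.18926145e-01  1.56961858e-02  2.00498685e+00  7.91630538e-06
  1.11125465e+00 -2.07649586e+00] [ 1.56550307 -0.18365935 -2.18852308]
shift [0.084 0.031 0.928] turn [-0.191 -0.004  0.005]
```

>>> play_rows(
  rows=[
    [30,[0.05,0.031,0.928],[-0.191,0,0]],
    [30,[0.05,0.031,0.928],[-0.191,0,0]],
    [30,[0.05,0.031,0.928],[-0.191,0,0]],
    [30,[0.05,0.031,0.928],[-0.191,0,0]],
    [30,[0.05,0.031,0.928],[-0.191,0,0]],
    [30,[0.05,0.031,0.928],[-0.191,0,0]],
    [30,[0.05,0.031,0.928],[-0.191,0,0]],
    [30,[0.05,0.031,0.928],[-0.191,0,0]],
    [30,[0.05,0.031,0.928],[-0.191,0,0]],
  ],
)

```text
time: 12.52
eef_pos: [0.4741, 0.1611, 0.1436]
tcp_rot: [-0.586, 0.395, 0.589, 0.392]
contact_force: [-0.0, -0.3, -1.0]
opening: 0.528
```

Run:
```python
from h import *
s=ctrl.get_state();print(s['time'],s['eef_pos'],s['opening'],s['qpos'],s['contact_force'])
u=np.array([np.cos(np.radians(22.2)),np.sin(np.radians(22.2)),0])
move(np.array([.5506,.188,.03])-.077*u,np.radians(112.2))
c=snap('wrist','w7.png')
c=cams.read_camera('scene'); cv2.imwrite('pics/s7.png',cv2.cvtColor(cv2.resize(c['color'][180:340,200:440],None,fx=3,fy=3),cv2.COLOR_RGB2BGR))
```

```text
12.5167 [0.47407659 0.16108122 0.14360939] 0.5281000444020985 [ 1.24785549e-01 -4.59226096e-03  2.07100933e+00 -3.44553919e-04
  1.08056300e+00 -1.83606595e+00] [-0.00812567 -0.34441885 -0.98799962]
shift [ 0.379 -0.015 -0.014] turn [ 0.002  0.001 -0.003]
```

View pics/w7.png

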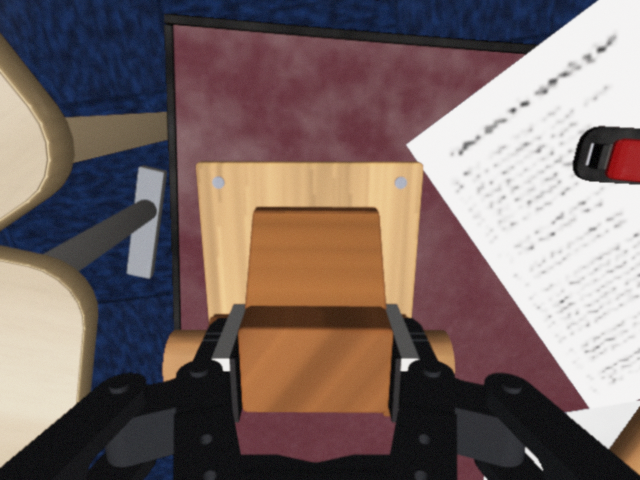

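The chock is held square to the board, centred between the tube's ends (rows 330–380, columns 165 and 453). Lowering it outside the tube.

>>> play_rows(
  rows=[
    [30,[0.12,-0.015,-0.014],[0,0,0]],
    [30,[0.23,-0.015,-0.014],[0,0,0]],
    [30,[0.3,-0.015,-0.014],[0,0,0]],
    [30,[0.34,-0.015,-0.014],[0,0,0]],
    [30,[0.365,-0.015,-0.014],[0,0,0]],
    [30,[0.38,-0.015,-0.014],[0,0,0]],
    [30,[0.38,-0.015,-0.014],[0,0,0]],
    [30,[0.38,-0.015,-0.014],[0,0,0]],
  ],
)

```text
time: 13.28
eef_pos: [0.4833, 0.1576, 0.0339]
tcp_rot: [0.587, -0.394, -0.586, -0.395]
contact_force: [-0.4, 0.8, -1.4]
opening: 0.53
```

>>> play_rows(
  rows=[
    [30,[0.005,0,0],[0,0,0]],
    [30,[0.01,0,0],[0,0,0]],
    [30,[0.01,0,0],[0,0,0]],
  ],
)

```text
time: 13.53
eef_pos: [0.4826, 0.1579, 0.0303]
tcp_rot: [0.587, -0.394, -0.586, -0.395]
contact_force: [0.2, 0.3, -1.5]
opening: 0.533
```

>>> play_rows(
  rows=[
    [30,[0.007,0,0],[0,0,0]],
    [30,[0.014,0,0],[0,0,0]],
    [30,[0.014,0,0],[0,0,0]],
  ],
)

```text
time: 13.78
eef_pos: [0.4818, 0.1578, 0.0251]
tcp_rot: [-0.587, 0.395, 0.587, 0.394]
contact_force: [0.4, -0.2, -1.3]
opening: 0.534
```

>>> play_rows(
  rows=[
    [30,[0.005,0,0],[0,0,0]],
    [30,[0.008,0,0],[0,0,0]],
    [30,[0.008,0,0],[0,0,0]],
  ],
)

```text
time: 14.03
eef_pos: [0.4823, 0.1578, 0.0237]
tcp_rot: [-0.587, 0.395, 0.587, 0.394]
contact_force: [-3.5, 0.5, 4.3]
opening: 0.536
```

The chock is on the board (contact at 0.0237, as predicted). Sliding it in.

>>> play_rows(
  rows=[
    [30,[0,-0.02,0],[0,0,0]],
    [30,[0,-0.04,0],[0,0,0]],
    [30,[0,-0.06,0],[0,0,0]],
    [30,[0,-0.08,0],[0,0,0]],
    [30,[0,-0.095,0],[0,0,0]],
    [30,[0,-0.1,0],[0,0,0]],
    [30,[0,-0.1,0],[0,0,0]],
  ],
)

```text
time: 14.62
eef_pos: [0.5103, 0.1691, 0.0237]
tcp_rot: [0.587, -0.395, -0.587, -0.394]
contact_force: [-2.5, -1.1, 4.0]
opening: 0.535
```

Run:
```python
from h import *
s=ctrl.get_state();p=s['eef_pos']-np.array([.5506,.188,0]);a=np.radians(22.2)
print(s['contact_force'],'cradle x,y of tcp',p[0]*np.cos(a)+p[1]*np.sin(a),-p[0]*np.sin(a)+p[1]*np.cos(a),p[2])
c=cams.read_camera('scene'); cv2.imwrite('pics/s8.png',cv2.cvtColor(cv2.resize(c['color'][200:320,240:400],None,fx=4,fy=4,interpolation=2),cv2.COLOR_RGB2BGR))
```

```text
[-2.54226321 -1.12202834  4.03979035] cradle x,y of tcp -0.044463037594797535 -0.002291030700437017 0.023717224392415557
```

View pics/s8.png

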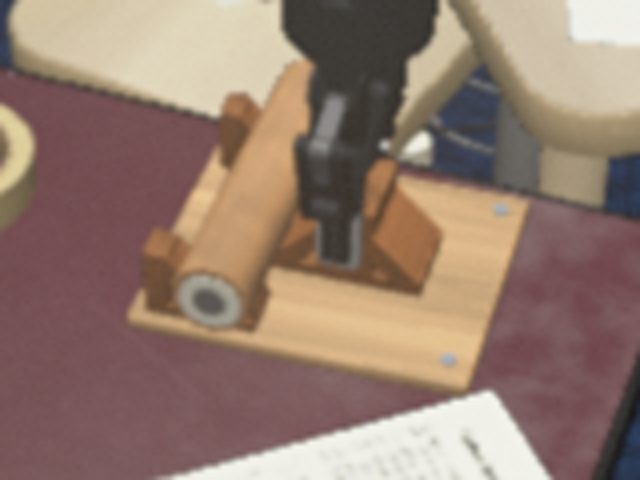

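The chock stands upright on the board and nearly touches the tube. Closing in by small steps, watching the force.

>>> play_rows(
  rows=[
    [30,[0,-0.005,0],[0,0,0]],
    [30,[0,-0.01,0],[0,0,0]],
    [30,[0,-0.01,0],[0,0,0]],
  ],
)

```text
time: 14.92
eef_pos: [0.5122, 0.1699, 0.0237]
tcp_rot: [-0.586, 0.395, 0.587, 0.394]
contact_force: [-5.5, -1.8, 7.4]
opening: 0.531
```

>>> play_rows(
  rows=[
    [30,[0,-0.005,0],[0,0,0]],
    [30,[0,-0.005,0],[0,0,0]],
    [30,[0,-0.005,0],[0,0,0]],
  ],
)

```text
time: 15.17
eef_pos: [0.5135, 0.1705, 0.0237]
tcp_rot: [-0.586, 0.395, 0.587, 0.394]
contact_force: [-4.4, -3.0, 7.6]
opening: 0.531
```

Horizontal force rose from 2.8 to 5.8 N, so it touches. Releasing and lifting.

>>> play_rows(
  rows=[
    [60,[0,0.003,0],[0,0,0]],
    [70,[0,0.003,0],[0,0,0]],
    [70,[0,0.003,0],[0,0,0]],
    [70,[0,0.003,0],[0,0,0]],
    [70,[0,0.003,0],[0,0,0]],
  ],
)

```text
time: 15.58
eef_pos: [0.5133, 0.1705, 0.0229]
tcp_rot: [0.587, -0.395, -0.587, -0.395]
contact_force: [-0.2, 0.6, -0.6]
opening: 0.7
```

>>> play_rows(
  rows=[
    [70,[-0.05,0,0],[0,0,0]],
    [70,[-0.12,0,0],[0,0,0]],
    [70,[-0.2,0,0],[0,0,0]],
    [70,[-0.33,0,0],[0,0,0]],
    [70,[-0.46,0,0],[0,0,0]],
    [70,[-0.59,0,0],[0,0,0]],
    [70,[-0.7,0.3,0],[0,0,0]],
    [70,[-0.7,0.3,0],[0,0,0]],
    [70,[-0.7,0.3,0],[0,0,0]],
    [70,[-0.7,0.3,0],[0,0,0]],
  ],
)

```text
time: 16.42
eef_pos: [0.4288, 0.1361, 0.2348]
tcp_rot: [0.588, -0.394, -0.586, -0.396]
contact_force: [0.6, -0.2, -0.1]
opening: 0.703
```

Run:
```python
from h import *
s=ctrl.get_state();print(s['time'],s['eef_pos'],s['opening'])
c=snap('wrist','w9.png')
np.save('w9.npy',{k:c[k] for k in c if k!='color'},allow_pickle=True)
```

```text
16.4167 [0.42881662 0.13610143 0.23481605] 0.7027203264140919
```

View pics/w9.png

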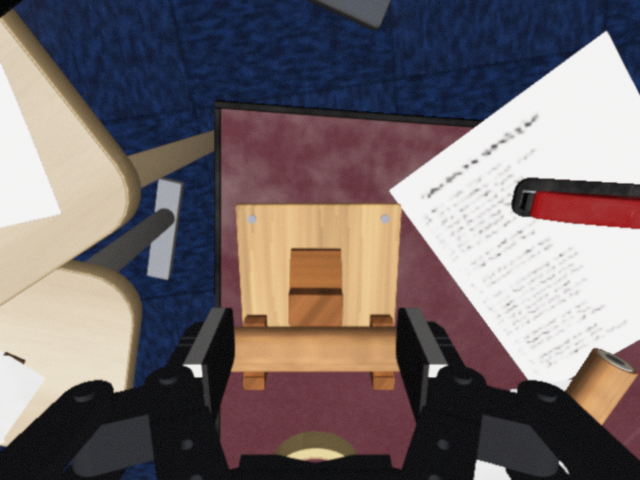

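Chock stands square against the tube: foot edge at (290–341, 249), neck edge at row 289, tube on both saddles. Numeric check:

Run:
```python
from h import *
w=np.load('w9.npy',allow_pickle=True).item(); a=np.radians(22.2)
def cr(p): p=p-np.array([.5506,.188,0]); return np.round([p[0]*np.cos(a)+p[1]*np.sin(a),-p[0]*np.sin(a)+p[1]*np.cos(a)],4)
for u,v,z in [(290,249,.014),(341,249,.014),(290,289,.058),(342,289,.058),(238,205,.01),(400,205,.01)]: print((u,v),cr(pt(w,u,v,z)))
t=cams.read_camera('top'); h=cv2.cvtColor(t['color'],cv2.COLOR_RGB2HSV)
cv2.imwrite('pics/t9.png',cv2.cvtColor(cv2.resize(t['color'][180:340,120:380],None,fx=3,fy=3),cv2.COLOR_RGB2BGR))
s=cams.read_camera('scene'); cv2.imwrite('pics/s9.png',cv2.cvtColor(cv2.resize(s['color'][190:330,220:420],None,fx=4,fy=4,interpolation=2),cv2.COLOR_RGB2BGR))
```

```text
(290, 249) [-0.0828 -0.0243]
(341, 249) [-0.0828  0.0223]
(290, 289) [-0.0633 -0.0221]
(342, 289) [-0.0633  0.021 ]
(238, 205) [-0.1231 -0.0702]
(400, 205) [-0.1231  0.0744]
```

View pics/t9.png

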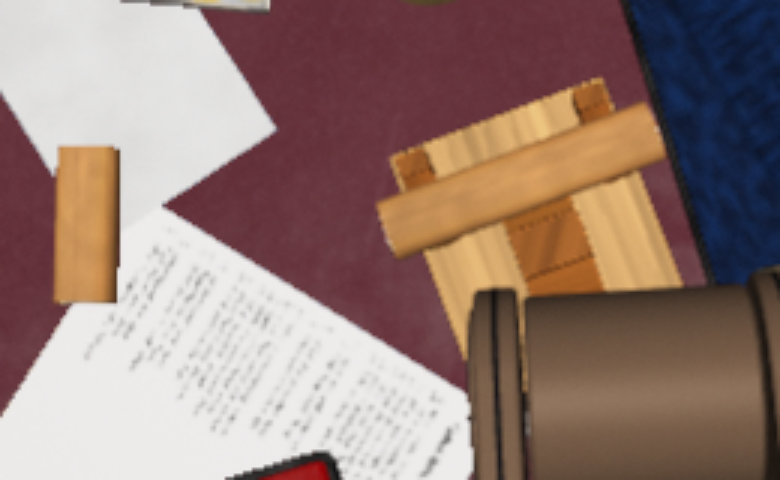

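Run:
```python
from h import *
t=cams.read_camera('top'); w=np.load('w9.npy',allow_pickle=True).item(); a=np.radians(22.2)
def cr(p): p=p-np.array([.5506,.188,0]); return np.round([p[0]*np.cos(a)+p[1]*np.sin(a),-p[0]*np.sin(a)+p[1]*np.cos(a)],4)
print(cr(pt(t,249.7,256.7,.045)),cr(pt(t,338,224.3,.045)))
print('neck foot/top',cr(pt(w,316,289,.044)),cr(pt(w,316,295,.058)))
```

```text
[-0.0006  0.088 ] [-0.0026 -0.0897]
neck foot/top [-0.0567 -0.0005] [-0.0578 -0.0005]
```

All within tolerance, so I'm handing in.

```bash
python3 -c "
from plant import ctrl
print(ctrl.sign_off())"
```

```text
the job is handed in; nothing more can be done
None
```

I laid the long tube in the V and let go. I then set the chock on the board's low side, slid it in until the force showed it touching the tube, and released it. The job was handed in at about 16.5 s of the 61 s allowed. No verdict was reported.

Last checks from the camera pictures, in the cradle's frame:

| Item | Measured | Allowed |
|---|---|---|
| Tube, across the V | about -1.6 mm | ±8 mm |
| Tube, along the V | about -1 mm | ±20 mm |
| Tube, angle to the V | under 1° | about 8° |
| Chock, distance from the V's axis | about 43 mm (touching is 41 mm) | 32 to 56 mm |
| Chock, off midway between saddles | about 1 mm | 20 mm |

- **Chock:** it looked square and upright. A first estimate put its neck edge about 5 mm off. I had read the neck's lower edge as its top, and at the right height both edges agree with the foot.
- **Bystanders:** I made no contact with the short tube, the stapler or the tape roll. They look in place in the late pictures, but I did not measure their final positions.

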